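# Load a battery test carousel

## Robot

A 6-joint arm with a two-finger parallel gripper is mounted at the origin on a cart in front of the work surface, level with it; the furniture and walls round the work are solid. World frame = base frame: x ahead of the robot, y to its left, z up, the work surface at z = 0. Lengths are in m, angles in rad, forces in N, time in s.
With the tool pointing down it reaches from about 0.375 to 0.925 m from the base axis. Payload 5.7 kg.
Tool frame: the origin (TCP) lies midway between the tips of the shut fingers; the grasp point (between the pads) lies 19 mm behind it; z points along the fingers, x is the direction in which the jaws open and shut, and the axes are right-handed (so a half turn about z gives the same grasp; the last joint's range is limited). The gripper opens to 88 mm and grips with 3 to 60 N. Pads are 20 mm wide; open, the fingers measure 115 mm over their backs; the gripper's body (75 mm by 178 mm) begins 61 mm behind the grasp point.
Start: joints at [-1.243, 0.359, 1.51, -0, 1.272, -0.115], TCP at [0.257, -0.542, 0.223] pointing down, gripper open.
Joint ranges: [-2.97, 2.97], [-1.01, 2.36], [0.21, 2.38], [-0.96, 4.11], [0.2, 2.71], [-2.98, 2.98]. Speed limits (rad/s): [2.39, 2.39, 3.14, 3.14, 3.14, 3.14].

## Interface

Orientations are given as a unit quaternion [x, y, z, w].
In Python, from bench import move_ptp, servo_line, goto_joints, move_gripper, sleep, inverse_kinematics, capture, PlanningError, close_job, spot_in, silhouettes, current_clock, current_joint_pos, current_qvel, current_joint_torque, current_position, current_orientation, current_force, current_torque, current_finger_gap gives the robot as it stands. Calls block until the motion is done:
- move_ptp(position, orientation): joint-space move of the TCP to a pose.
- servo_line(position, orientation=None, rate=0.15, contact_N=None): straight line of the TCP; orientation=None keeps the orientation; rate is the mean speed in m/s. With contact_N (N) it stops when the force on the tool has changed by that much, and returns True; else False.
- goto_joints(angles): joint-space move.
- move_gripper(opening): finger opening in m; the grip force is fixed at half the most; returns when the fingers have stopped.
- sleep(seconds).
- inverse_kinematics(position, orientation): joint angles nearest the present ones, or None.
- capture(name): name is "scene" or "top"; returns a dict with "image" (400x640x3 uint8, blue, green, red), "range_z" (400x640 float32, m along the optical axis (not along the pixel's ray), 0 where there is no reading), "intrinsics" (3x3 intrinsics, pixels), "k1" (the pictures are not rectified: a ray, as slopes to the right and down, at radius r is drawn at 1 + k1 r^2 times it, then the intrinsics apply), "R" (3x3) and "t" (3): a world point X has camera coordinates R X + t. Camera axes: x right, y down, z forward; pixel columns grow to the right and rows downward; lengths in m; the calibration is good to about 2 mm. A picture is of the moment at which its call begins.
A pose or a line that the arm cannot do raises PlanningError and nothing moves.
- close_job(): hands the job in, once; it reports no verdict.
Trained networks look in the newest picture that a camera, given by its name, has taken for a name from the list of things; names that differ only in an ending like _2 or _b are one class to them, and where a whole thing is asked for, a point or a joint stands for the part that bears it (a point fixed in the world has none). Each returns a list of dicts, best first, with "conf" (0 to 1); they miss things now and then, are a little off and sometimes report something else, mostly with a low value. They report only what shows in the picture. A call takes as long as a camera call.
- spot_in(camera, query): "xy" ([column, row] in pixels, amid what is visible of it).
- silhouettes(camera, query): "region" (400x640 bool, what is visible of it) and "xy" ([column, row] in pixels, amid what is visible of it).
Readings, each from a call of its own:
- current_clock(): time.
- current_joint_pos(): joint angles.
- current_qvel(): joint speeds.
- current_joint_torque(): joint torques, N m.
- current_position(): TCP position.
- current_orientation(): TCP orientation.
- current_force(): force on the tool from outside, world axes, zero at the start.
- current_torque(): the same for the moment, N m.
- current_finger_gap(): finger opening in m.
Only numpy, scipy, OpenCV 4.12 (cv2) and the standard library are available. Lean on these libraries where they do the work, as an engineer would, in place of code of your own. Each camera call takes 0.05 s, during which the arm holds its last target.

## Task

Turn the battery tester's carousel by its bar knob until the empty pocket that fits the block battery stands in the middle of the loading gap. Then take the block battery from the parts tray, set it all the way down in that pocket with its terminals outward (up) and let go, and finally turn the carousel until this battery is right under the test head. Leave everything else where it is.

Things in the scene. Friction and masses are not known exactly. Their poses are not given: they have to be found in the camera images.
- tester: Fixed battery tester: dark pedestal (diameter 120) under a grey plate (diameter 176, top 42 above the desk) with a grey shroud (outer radius 83, top 78) round the carousel, open 55 degrees either side of the tester's -x: the loading gap, facing front right. Origin: centre of the underside, on the carousel's axis; z up. A small steel strip on the plate marks the gap's middle.
- carousel (a joint): Carousel angle (rad) about the tester's vertical axis, counter-clockwise from above positive; turns both ways for several turns and stays where left (friction 0.12 N m). Read modulo a full turn: 0 = wanted pocket in the middle of the loading gap, +1.396 = wanted pocket under the test head.
- knob (a point): Grip point of the carousel's black bar knob, on its axis, 138 above the desk. The bar is 60 long (along this point's x), 14 wide, 34 high: top 152, underside 118 above the desk, on a shaft of diameter 22. The wanted pocket lies on the -x side of this point. The knob and all pockets turn with the carousel.
- pocket (a point): Floor middle of the wanted pocket, 46 from the axis, 68 above the desk. z: out of the mouth, leaning outward 35 deg from vertical; x: inward to the hub; y: level, along the rim. Inside 30 (y) x 22 (x). Walls are 3 thick: inner and outer 24 high but only 20 wide, so fingers pass beside them; side walls 11 high. It is the only empty rectangular one of five.
- load_point (a point): Where point pocket is when the wanted pocket is in the middle of the loading gap (fixed to the tester). The other pockets, 72 degrees apart, also lean outward; counter-clockwise from the wanted one: empty small square (17), same rectangle holding a block battery, empty flat slit (38 x 12), small square holding a round cell.
- test_point (a point): Where point pocket is when the wanted pocket is under the test head (fixed to the tester, 80 degrees counter-clockwise from the gap). The black head hangs on an aluminium post (16 x 24, top 152 above the desk, at radius 96), square to the pocket's axis; its two pins end 59 from this point along that axis, clear of a seated battery.
- tray: Fixed low black tray, 210 (x) by 90 (y), walls 14 high and 4 thick, floor 4 thick. Origin: centre of the underside. The battery stands near its middle, with the jar on one of its x sides and the carton on the other.
- battery: Block battery standing in the tray, terminals up: 18 (x) by 26 (y) by 46 high (48 with terminals), about 45 g. Origin: centre of the underside, z to the terminals. Free room for fingers is at its y sides: grip it across the 26 mm width. It goes into the pocket underside first, its 26 mm width along the pocket's y.
- jar: Jar with a green cap, 70 diameter, 67 high, standing in the tray; origin at the centre of the underside. Leave it.
- carton: Small carton, 42 x 62 x 28 high, lying in the tray; origin at the centre of the underside. Leave it.
- tape: Roll of black tape, 63 diameter, 18 high, lying flat; origin at the centre of the underside. Leave it.

How it is judged:
By the outcome, as a careful person would: the job done as asked, in the order asked, and still so for the second after the job is handed in, with the robot touching nothing.
It also fails if it takes over 69 s, if anything falls off the work surface, if the arm or the gripper's body presses on something with over 40 N, if the wrist force passes 120 N, or if a joint passes its speed limit or range.

## Working session

There is one attempt and no reset: what is moved stays moved. The work goes in short steps, each a Python script; the robot and the scene stay as the last script left them, time stands still between calls to the robot, and variables do not carry over. Pictures are saved under pics/ and viewed, and the job is handed in when it is done.

```bash
ls; mkdir -p pics; python3 - <<'E'
from bench import *
import cv2,numpy as np
for n in("scene","top"):
    c=capture(n); cv2.imwrite(f"pics/{n}0.png",c["image"]); np.savez(f"{n}0.npz",**c)
    print(n,c["intrinsics"].tolist(),c["k1"],(-c["R"].T@c["t"]).round(3),c["R"].round(3).tolist())
    for q in("tester","carousel","knob","pocket","tray","battery","jar","carton","tape"):
        print(q,[(np.round(d["xy"]).tolist(),round(d["conf"],2)) for d in spot_in(n,q)][:4])
print(current_clock(), current_orientation())
E
```

```text
pics
scene [[383.5951993960607, 0.0, 319.7847370478305], [0.0, 383.5951993960607, 208.58680027608258], [0.0, 0.0, 1.0]] -0.044972311892026905 [ 0.076 -0.696  0.508] [[0.787, -0.617, -0.009], [-0.317, -0.392, -0.864], [0.529, 0.683, -0.504]]
tester [([341.0, 276.0], 0.41)]
carousel [([270.0, 191.0], 0.87), ([271.0, 193.0], 0.3)]
knob [([269.0, 192.0], 0.61)]
pocket [([271.0, 189.0], 0.89)]
tray [([373.0, 286.0], 0.57)]
battery []
jar [([393.0, 277.0], 0.73)]
carton [([341.0, 274.0], 0.73)]
tape []
top [[418.63060379751596, 0.0, 321.92567333346926], [0.0, 418.63060379751596, 196.1797399195975], [0.0, 0.0, 1.0]] -0.03492584759489403 [ 0.442 -0.121  0.952] [[0.028, -1.0, 0.002], [-0.995, -0.028, -0.094], [0.094, 0.001, -0.996]]
tester [([248.0, 206.0], 0.63)]
carousel [([245.0, 212.0], 0.77)]
knob [([246.0, 209.0], 0.8)]
pocket [([245.0, 210.0], 0.64)]
tray [([392.0, 216.0], 0.61)]
battery [([396.0, 206.0], 0.45)]
jar [([407.0, 179.0], 0.94), ([339.0, 142.0], 0.52)]
carton [([385.0, 232.0], 0.62)]
tape [([343.0, 143.0], 0.66)]
1.0 [ 8.45125722e-01 -5.34567592e-01 -5.12262429e-05 -2.09053464e-05]
```

View pics/scene0.png

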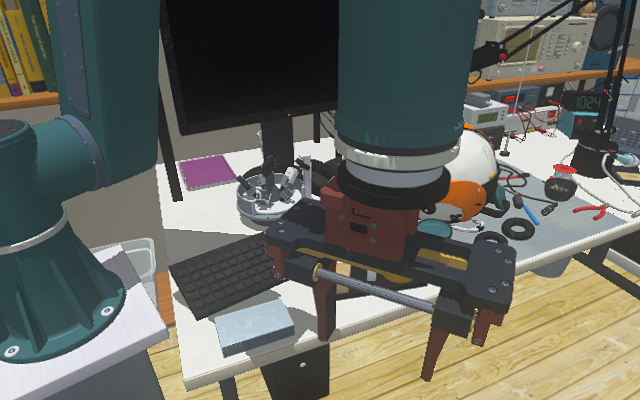

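View pics/top0.png

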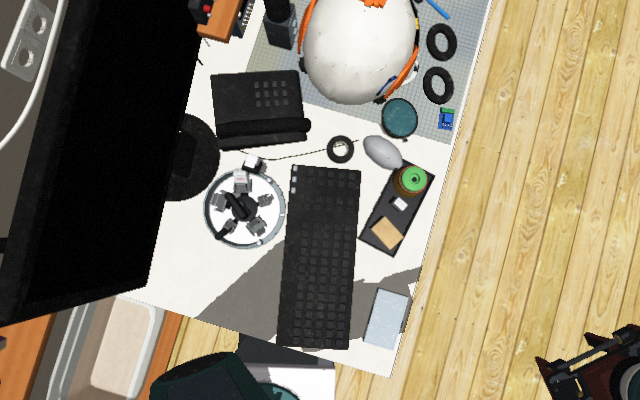

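```bash
python3 - <<'E'
import cv2
a=cv2.imread("pics/scene0.png")[130:330,180:440];b=cv2.imread("pics/top0.png")[140:270,190:440]
cv2.imwrite("pics/s0z.png",cv2.resize(a,None,fx=3,fy=3,interpolation=2)); cv2.imwrite("pics/t0z.png",cv2.resize(b,None,fx=3.2,fy=3.2,interpolation=2))
E
```

```text
(no output)
```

View pics/s0z.png

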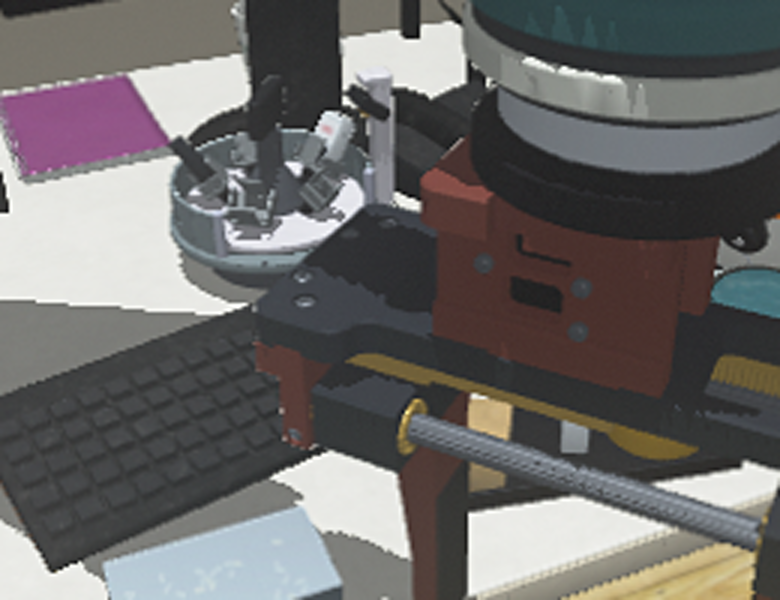

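View pics/t0z.png

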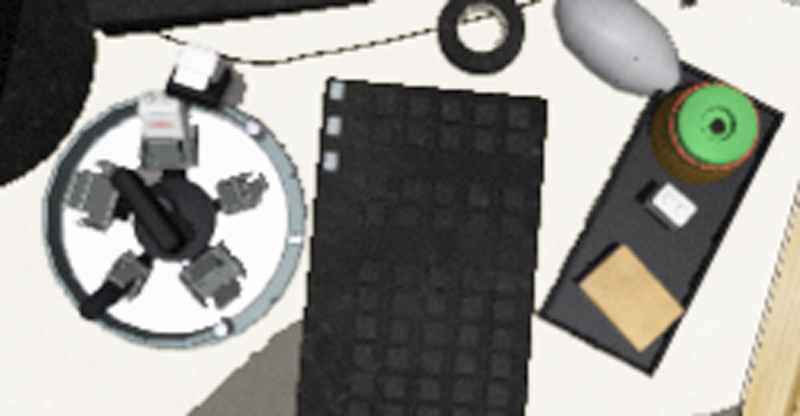

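The top view shows the tester around (245,210). The gap's strip is at about (282,214) and the test head at about (254,163). The empty rectangular pocket is at about (257,226), so it needs roughly +43° counter-clockwise. The battery is at (399,204), between the jar (412,179) and the carton (387,233). Next I'll measure from the depth images.

```bash
cat >h.py <<'E'
import numpy as np,cv2
from bench import *
from scipy.spatial.transform import Rotation as Ro
from scipy.optimize import least_squares
def cloud(c):
    h,w=c["range_z"].shape; v,u=np.mgrid[:h,:w]
    n=cv2.undistortPoints(np.stack([u,v],-1).reshape(-1,1,2).astype(np.float64),c["intrinsics"],np.array([float(c["k1"]),0,0,0])).reshape(h,w,2)
    P=np.dstack([n,np.ones((h,w))])*c["range_z"][...,None]
    X=(P-c["t"])@c["R"]; X[c["range_z"]==0]=np.nan
    return X
def proj(c,X):
    X=np.atleast_2d(X); r,_=cv2.Rodrigues(c["R"])
    return cv2.projectPoints(X.astype(float),r,c["t"],c["intrinsics"],np.array([float(c["k1"]),0,0,0]))[0].reshape(-1,2)
E
python3 - <<'E'
from h import *
c=dict(np.load("top0.npz")); X=cloud(c)
print("desk z",np.nanmedian(X[300:320,360:380,2]), X[230,340],X[180:182,300:302].reshape(-1,3))
sub=X[160:260,195:300]
z=sub[...,2]; m=(z>.070)&(z<.086)
p=sub[m]; 
# shroud ring fit: annulus 
ctr=np.array([p[:,0].mean(),p[:,1].mean()])
k=np.ones(len(p),bool)
for i in range(20):
    r=np.hypot(*(p[:,:2]-ctr).T); k=(abs(r-.081)<.010)if i>3 else (r>.06)&(r<.1)
    s=least_squares(lambda q:np.hypot(*(p[k,:2]-q[:2]).T)-q[2],[*ctr,.081],loss="soft_l1",f_scale=.002).x; ctr=s[:2]
print("ring",s,k.sum(),np.median(p[k,2]))
m=(z>.035)&(z<.049); q=sub[m]; r=np.hypot(*(q[:,:2]-ctr).T)
print("plate",m.sum(),np.median(q[:,2]),np.percentile(r,[50,90,99]))
m=(z>.144)&(z<.16)
p=sub[m]; print("knob+post",len(p)); d=np.hypot(*(p[:,:2]-ctr).T)
kb=p[d<.045]; mu=kb[:,:2].mean(0); w,v=np.linalg.eigh(np.cov((kb[:,:2]-mu).T)); print("knob",mu,np.sqrt(w*12),np.degrees(np.arctan2(v[1,1],v[0,1])),np.median(kb[:,2]))
po=p[d>.07]; print("post",po.mean(0) if len(po) else 0,len(po), np.hypot(*(po[:,:2].mean(0)-ctr)), np.degrees(np.arctan2(*(po[:,:2].mean(0)-ctr)[::-1])))
# battery
sb=X[190:220,380:415]; z=sb[...,2]; b=sb[(z>.043)&(z<.056)]; print("bat cands",len(b),b.mean(0))
d=np.hypot(*(b[:,:2]-X[204,399,:2]).T); b=b[d<.022].astype(np.float32)
print(len(b),np.median(b[:,2]),cv2.minAreaRect(b[:,:2]*1000))
np.set_printoptions(precision=3,suppress=True)
print(X[196:212:1,390:408,2])
for n,(a,e) in dict(jar=((160,200),(390,430)),).items():
    s=X[a[0]:a[1],e[0]:e[1]]; j=s[(s[...,2]>.06)&(s[...,2]<.075)]; print(n,j.mean(0),len(j))
# tray
s=X[150:265,350:440]; j=s[(s[...,2]>.009)&(s[...,2]<.018)]; print("tray wall",len(j),cv2.minAreaRect((j[:,:2]*1000).astype(np.float32)))
# monitor near
m=(X[...,2]>.1)&(np.hypot(X[...,0]-ctr[0],X[...,1]-ctr[1])<.35)&(np.hypot(X[...,0]-ctr[0],X[...,1]-ctr[1])>.11)
t=X[m]; print("obst",len(t), t.min(0) if len(t) else 0,t.max(0) if len(t) else 0, "closest",t[np.argmin(np.hypot(*(t[:,:2]-ctr).T))] if len(t) else 0)
E
```

```text
desk z 0.0032974391000115963 [ 0.45590076 -0.16284708  0.01789286] [[ 0.56473043 -0.07049407  0.02404665]
 [ 0.56458816 -0.07281074  0.02559872]
 [ 0.56225184 -0.07066401  0.02579052]
 [ 0.56210781 -0.07297801  0.02738422]]
ring [0.49516875 0.04568908 0.08076816] 364 0.07785760713050864
plate 906 0.043319848044386225 [0.07841933 0.08523587 0.08780922]
knob+post 313
knob [0.49519401 0.04474178] [0.01420829 0.05920774] -141.02990419037326 0.1517560364599508
post [0.57804286 0.01936303 0.15118424] 83 0.08695503606913749 -17.623129773317025
bat cands 117 [ 0.51778567 -0.29099512  0.05025863]
105 0.050578784 ((515.0784912109375, -289.374755859375), (26.161489486694336, 18.21831703186035), 48.69324493408203)
[[0.006 0.004 0.004 0.005 0.005 0.005 0.002 0.005 0.003 0.009 0.006 0.009
  0.011 0.014 0.016 0.02  0.024 0.024]
 [0.002 0.004 0.006 0.007 0.007 0.006 0.006 0.004 0.001 0.005 0.003 0.004
  0.005 0.005 0.004 0.009 0.009 0.013]
 [0.006 0.004 0.004 0.004 0.003 0.004 0.003 0.05  0.05  0.048 0.005 0.004
  0.006 0.002 0.005 0.007 0.004 0.006]
 [0.007 0.005 0.006 0.007 0.006 0.028 0.049 0.053
[... 951 characters left out ...]
05  0.005 0.005]
 [0.004 0.006 0.003 0.003 0.011 0.019 0.029 0.034 0.047 0.051 0.05  0.049
  0.049 0.05  0.05  0.004 0.004 0.004]
 [0.007 0.003 0.008 0.003 0.004 0.009 0.019 0.029 0.034 0.04  0.05  0.051
  0.052 0.047 0.006 0.003 0.007 0.003]
 [0.004 0.    0.004 0.008 0.008 0.006 0.009 0.02  0.027 0.033 0.045 0.046
  0.049 0.005 0.009 0.004 0.005 0.005]
 [0.005 0.005 0.005 0.006 0.007 0.006 0.004 0.006 0.018 0.026 0.033 0.006
  0.007 0.003 0.006 0.006 0.004 0.005]]
jar [ 0.568 -0.314  0.07 ] 576
tray wall 1265 ((511.96978759765625, -279.2809143066406), (257.6262512207031, 190.71548461914062), 1.232528567314148)
obst 54309 [ 0.204 -0.21   0.1  ] [0.845 0.333 0.554] closest [0.507 0.155 0.3  ]
```

```bash
python3 - <<'E'
from h import *
np.set_printoptions(precision=3,suppress=True)
c=dict(np.load("top0.npz")); X=cloud(c); A=np.array([.4952,.0452])
c2=dict(np.load("scene0.npz")); Y=cloud(c2)
for nm,Z in(("top",X),("scene",Y)):
  for z0 in np.arange(.1,.6,.05):
    r=[]
    for x0 in np.arange(.35,.7,.05):
        m=(Z[...,2]>z0)&(Z[...,2]<z0+.05)&(Z[...,0]>x0)&(Z[...,0]<x0+.05)&(Z[...,1]>-.1)&(np.hypot(Z[...,0]-A[0],Z[...,1]-A[1])>.105)
        r.append(np.percentile(Z[m][:,1],2) if m.sum()>3 else np.nan)
    print(nm,z0.round(2),np.array(r))
# strip
s=c["image"][195:235,270:295].astype(int); zz=X[195:235,270:295]
# bright bits at radius .075-.088 z~.042
R=np.hypot(X[...,0]-A[0],X[...,1]-A[1]); m=(R>.070)&(R<.09)
th=np.degrees(np.arctan2(X[...,1]-A[1],X[...,0]-A[0])); g=c["image"].min(2)
for lo in range(-180,-20,4):
    k=m&(th>=lo)&(th<lo+4); print(lo,k.sum(),int(np.nanmax(g[k])),int(np.median(g[k])),np.median(X[k][:,2]).round(3), end=" | ")
print()
# battery template fit
sb=X[185:225,375:425].reshape(-1,3); sb=sb[~np.isnan(sb[:,0])]
top=sb[(sb[:,2]>.0455)]; d=np.hypot(top[:,0]-.516,top[:,1]+.29); top=top[d<.025][:,:2]
best=None
def cost(q,w=.018,l=.026):
    ca,sa=np.cos(q[2]),np.sin(q[2]); D=top-q[:2]; a=D@[ca,sa]; b=D@[-sa,ca]
    return np.concatenate([np.clip(abs(a)-w/2,0,None),np.clip(abs(b)-l/2,0,None)])
for a in np.radians(np.arange(-90,90,15)):
    s=least_squares(cost,[*top.mean(0),a],x_scale=[.001,.001,.1],diff_step=1e-3)
    if best is None or s.cost<best.cost: best=s
print("bat",best.x[:2],np.degrees(best.x[2]),best.cost,len(top),top.mean(0))
print("tray jar dir", np.degrees(np.arctan2(-.314+.289,.568-.516)))
E
python3 - <<'E'
import cv2
b=cv2.imread("pics/top0.png")[185:225,378:420]
cv2.imwrite("pics/b0z.png",cv2.resize(b,None,fx=14,fy=14,interpolation=0))
E
```

```text
top 0.1 [0.528 0.526 0.547 0.534 0.174 0.167 0.494]
top 0.15 [  nan   nan   nan   nan   nan 0.507 0.494]
top 0.2 [0.174 0.168 0.159 0.151 0.143 0.135 0.128]
top 0.25 [0.174 0.166 0.158 0.151 0.143 0.135 0.127]
top 0.3 [0.175 0.166 0.158 0.15  0.142 0.134 0.126]
top 0.35 [0.174 0.167 0.158 0.15  0.142 0.135 0.127]
top 0.4 [0.174 0.166 0.158 0.151 0.143 0.135 0.126]
top 0.45 [0.174 0.167 0.158 0.151 0.143 0.135 0.127]
top 0.5 [0.175 0.167 0.159 0.151 0.143 0.135 0.128]
top 0.55 [  nan   nan   nan 0.185 0.165 0.157 0.152]
scene 0.1 [  nan 0.56  0.557   nan 0.174 0.166 0.169]
scene 0.15 [  nan 0.559 0.557   nan 0.173 0.167 0.168]
scene 0.2 [0.175 0.167 0.159 0.15  0.144 0.136 0.127]
scene 0.25 [0.175 0.166 0.158 0.149 0.142 0.134 0.127]
scene 0.3 [0.174 0.167 0.159 0.15  0.142 0.135 0.127]
scene 0.35 [0.174 0.166 0.159 0.15  0.142 0.135 0.127]
scene 0.4 [0.174 0.166 0.158 0.151 0.142 0.134 0.127]
scene 0.45 [0.174 0.166 0.158 0.151 0.143 0.134 0.127]
scene 0.5 [nan nan nan nan nan nan nan]
scene 0.55 [nan nan nan nan nan nan nan]
-180 22 254 143 0.047 | -176 23 253 156 0.044 | -172 22 25
[... 293 characters left out ...]
041 | -120 28 254 171 0.043 | -116 30 254 177 0.042 | -112 26 254 172 0.041 | -108 27 254 169 0.042 | -104 28 254 169 0.041 | -100 25 254 207 0.044 | -96 26 254 186 0.042 | -92 28 254 167 0.041 | -88 22 254 171 0.042 | -84 28 253 165 0.042 | -80 25 254 165 0.042 | -76 25 254 190 0.043 | -72 27 254 166 0.042 | -68 26 254 182 0.043 | -64 24 254 164 0.043 | -60 26 253 163 0.043 | -56 23 253 163 0.043 | -52 26 253 177 0.042 | -48 23 252 160 0.041 | -44 39 253 187 0.053 | -40 18 252 196 0.051 | -36 15 253 158 0.051 | -32 23 253 135 0.049 | -28 48 253 34 0.129 | -24 68 253 92 0.132 | 
bat [ 0.515 -0.289] -41.04388786827586 1.7897037863072552e-08 101 [ 0.515 -0.289]
tray jar dir -25.676815681838267
```

View pics/b0z.png

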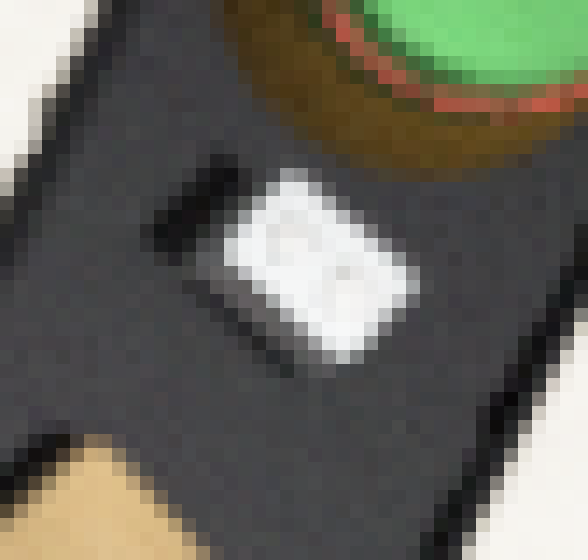

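```bash
cat >>h.py <<'E'
A=np.array([.4952,.0450]); GAP=np.radians(-97.7); Z=np.array([0,0,1.])
def down(a): # jaw dir a (rad)
    x=[np.cos(a),np.sin(a),0]; z=[0,0,-1]; return Ro.from_matrix(np.array([x,np.cross(z,x),z]).T).as_quat()
def pock(th,sgn=1):
    u=np.array([np.cos(th),np.sin(th),0]); n=np.sin(np.radians(35))*u+np.cos(np.radians(35))*Z
    t=sgn*np.cross(Z,u); z=-n
    return np.r_[A,0]+.046*u+.068*Z, n, Ro.from_matrix(np.array([t,np.cross(z,t),z]).T).as_quat()
E
python3 - <<'E'
from h import *
np.set_printoptions(precision=2,suppress=True)
for b in(-141,-97.7,-17.7):
  for f in(-90,90): print("knob",b,f,[inverse_kinematics(np.r_[A,z],down(np.radians(b+f))) for z in(.121,.2)])
for f in(49,229): print("bat",f,[inverse_kinematics([.515,-.289,z],down(np.radians(f))) for z in(.022,.15)])
for s in(1,-1):
  P,n,q=pock(GAP,s); print("pock",s,[inverse_kinematics(P+d*n,q) for d in(.016,.08,.12)])
E
```

```text
knob -141 -90 [array([-0.05,  0.34,  1.85, -0.  ,  0.96, -2.3 ]), array([-0.05,  0.24,  1.76, -0.  ,  1.15, -2.3 ])]
knob -141 90 [array([-0.05,  0.34,  1.85, -0.  ,  0.96,  0.84]), array([-0.05,  0.24,  1.76, -0.  ,  1.15,  0.84])]
knob -97.7 -90 [None, None]
knob -97.7 90 [array([-0.05,  0.34,  1.85, -0.  ,  0.96,  0.09]), array([-0.05,  0.24,  1.76, -0.  ,  1.15,  0.09])]
knob -17.7 -90 [array([-0.05,  0.34,  1.85, -0.  ,  0.96,  1.83]), array([-0.05,  0.24,  1.76, -0.  ,  1.15,  1.83])]
knob -17.7 90 [array([-0.05,  0.34,  1.85, -0.  ,  0.96, -1.31]), array([-0.05,  0.24,  1.76, -0.  ,  1.15, -1.31])]
bat 49 [array([-0.63,  0.59,  1.71, -0.  ,  0.84, -1.48]), array([-0.63,  0.42,  1.61, -0.  ,  1.11, -1.48])]
bat 229 [array([-0.63,  0.59,  1.71, -0.  ,  0.84,  1.66]), array([-0.63,  0.42,  1.61, -0.  ,  1.11,  1.66])]
pock 1 [array([-0.59,  0.53,  1.9 ,  0.61,  1.1 , -0.85]), array([-0.66,  0.45,  1.84,  0.55,  1.24, -0.81]), array([-0.69,  0.41,  1.79,  0.52,  1.33, -0.79])]
pock -1 [array([-0.59,  0.53,  1.9 ,  0.61,  1.1 ,  2.29]), array([-0.66,  0.45,  1.84,  0.55,  1.24,  2.33]), array([-0.69,  0.41,  1.79,  0.52,  1.33,  2.35])]
```

```bash
python3 - <<'E'
from h import *
np.set_printoptions(precision=3,suppress=True)
q=down(np.radians(-51))
move_ptp([.46,-.2,.28],q)
move_gripper(.042)
c=capture("scene"); cv2.imwrite("pics/scene1.png",c["image"]); np.savez("scene1.npz",**c)
move_ptp(np.r_[A,.19],q)
print(servo_line(np.r_[A,.121],q,rate=.08,contact_N=12), current_position(),current_force())
print(current_clock())
c=capture("top"); cv2.imwrite("pics/top1.png",c["image"])
E
```

```text
False [0.496 0.045 0.121] [ 0.14   0.001 -0.389]
5.425
```

View pics/scene1.png

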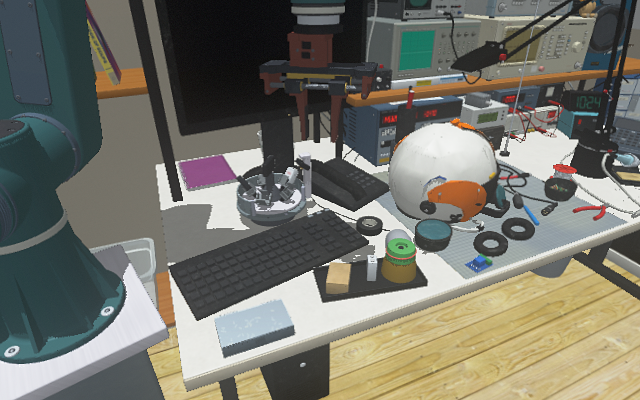

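View pics/top1.png

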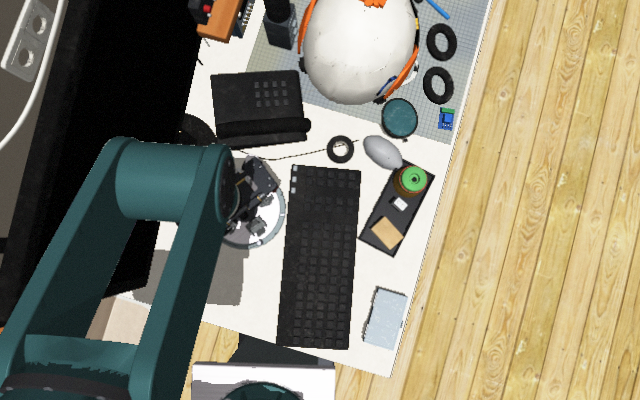

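Scene view: the arm is clear of the tray, and the battery is upright at (372,267) between the carton (339,277) and the jar (399,262). Top view: the gripper is over the knob at about (255,195) with no contact. Next I grip the knob and turn it.

```bash
python3 - <<'E'
from h import *
np.set_printoptions(precision=3,suppress=True)
move_gripper(.0); print("gap",current_finger_gap(),current_force(),current_torque(),current_position())
c=capture("scene"); cv2.imwrite("pics/scene2.png",c["image"][120:260,180:360].repeat(4,0).repeat(4,1))
p=np.r_[A,.121]
for b in np.linspace(-141,-97.7,4)[1:]:
    move_ptp(p,down(np.radians(b+90))); print(b,current_torque(),current_joint_pos()[5])
print(current_clock())
move_gripper(.042); print(current_force(),current_torque())
servo_line(np.r_[A,.20],rate=.2)
move_ptp([.46,-.2,.30],down(np.radians(49)))
c=capture("top"); cv2.imwrite("pics/top3.png",c["image"]); np.savez("top3.npz",**c)
c=capture("scene"); cv2.imwrite("pics/scene3.png",c["image"]); np.savez("scene3.npz",**c)
print(current_clock())
E
python3 - <<'E'
import cv2
a=cv2.imread("pics/scene3.png")[130:330,180:440];b=cv2.imread("pics/top3.png")[140:270,190:440]
cv2.imwrite("pics/s3z.png",cv2.resize(a,None,fx=3,fy=3,interpolation=2)); cv2.imwrite("pics/t3z.png",cv2.resize(b,None,fx=3.2,fy=3.2,interpolation=2))
E
```

```text
gap 0.013924133951594525 [-3.372  5.17   2.977] [ 0.555  0.272 -0.124] [0.494 0.046 0.121]
-126.56666666666666 [0.632 0.289 0.127] 0.5935097775557537
-112.13333333333334 [0.577 0.187 0.104] 0.34383334549477346
-97.7 [ 0.581 -0.071  0.115] 0.09286466108477741
7.125
[-0.506 -0.843 -0.78 ] [-0.03  -0.032 -0.009]
9.7333
```

View pics/s3z.png

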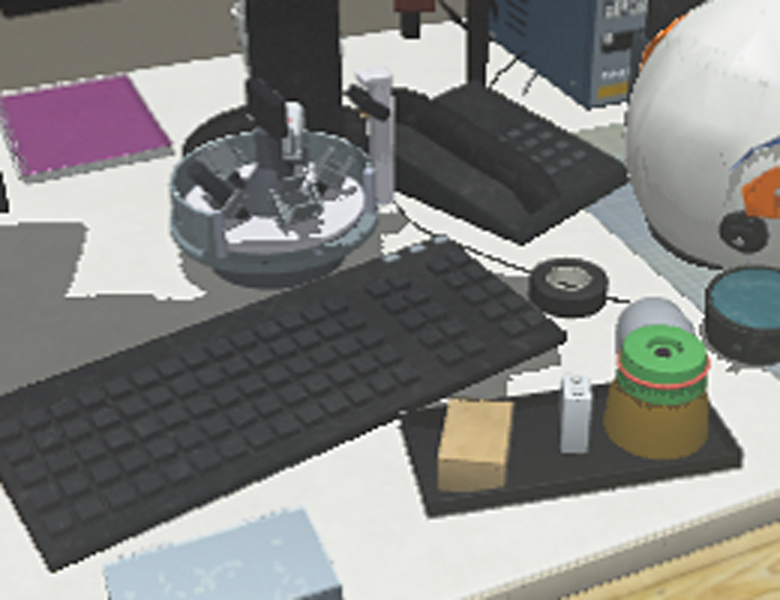

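View pics/t3z.png

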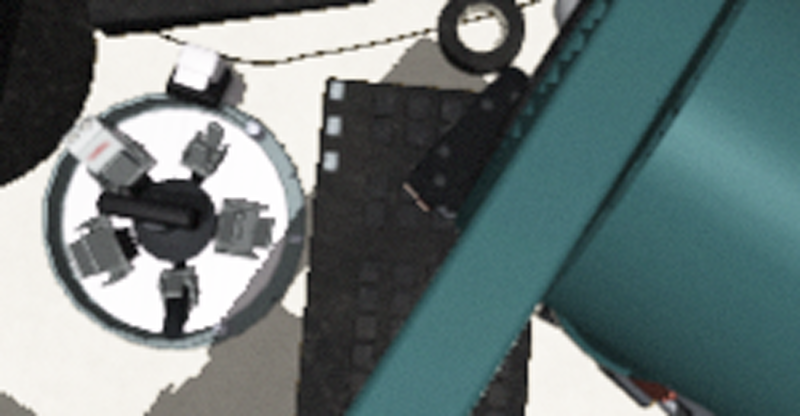

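Both views show the empty rectangular pocket in the gap, at about (265,211) in the full top picture, lined up with the strip. I'll regrip the knob briefly to fix the axis position in the robot's own frame, then check the bar angle.

```bash
python3 - <<'E'
from h import *
np.set_printoptions(precision=4,suppress=True)
c=dict(np.load("top3.npz")); X=cloud(c); sub=X[160:260,195:290]
m=(sub[...,2]>.144)&(sub[...,2]<.16); p=sub[m]; kb=p[np.hypot(*(p[:,:2]-A).T)<.045]; mu=kb[:,:2].mean(0); w,v=np.linalg.eigh(np.cov((kb[:,:2]-mu).T)); print("knob",mu,np.sqrt(w*12),np.degrees(np.arctan2(v[1,1],v[0,1])))
q=down(np.radians(-7.7))
move_ptp(np.r_[A,.19],q); servo_line(np.r_[A,.121],q,rate=.15,contact_N=12)
print("open",current_position(),current_force(),current_torque())
move_gripper(0)
print("shut",current_position(),current_force(),current_torque(),current_finger_gap(), Ro.from_quat(current_orientation()).as_matrix()[:,0])
move_gripper(.042); print(current_force())
servo_line(np.r_[A,.20],rate=.25)
print(current_clock())
E
```

```text
knob [0.4952 0.0451] [0.014  0.0591] 81.6170910081667
open [0.4957 0.0446 0.1214] [ 0.2267  0.4531 -0.5613] [ 0.0113 -0.0955 -0.0285]
shut [0.496  0.045  0.1215] [ 1.1089 -0.2676  2.8678] [-0.01   -0.001   0.0038] 0.013791334300311788 [ 0.991  -0.1339  0.0016]
[ 0.2199 -0.4566 -0.1057]
13.325
```

```bash
sed -i 's/^A=.*;  *GAP/A=np.array([.4957,.0463]); GAP/' h.py; grep -n ^A= h.py; python3 - <<'E'
from h import *
np.set_printoptions(precision=4,suppress=True)
def fit(X):
    sb=X.reshape(-1,3); sb=sb[~np.isnan(sb[:,0])]
    top=sb[(sb[:,2]>.046)&(sb[:,2]<.06)]; top=top[np.hypot(top[:,0]-.516,top[:,1]+.29)<.022][:,:2]
    def cost(q,w=.018,l=.026):
        ca,sa=np.cos(q[2]),np.sin(q[2]); D=top-q[:2]; a=D@[ca,sa]; b=D@[-sa,ca]
        # support edges: percentiles must match rectangle
        e=np.percentile(a,[2,98]); f=np.percentile(b,[2,98])
        return np.r_[e+[w/2,-w/2],f+[l/2,-l/2]]
    S=[least_squares(cost,[*top.mean(0),a],x_scale=[.001,.001,.1],diff_step=1e-3) for a in np.radians([-50,-41,-30])]
    s=min(S,key=lambda s:s.cost); return s.x[:2],np.degrees(s.x[2]),cost(s.x),len(top),top.mean(0)
for n in("top0","scene1","scene3"):
    print(n,fit(cloud(dict(np.load(n+".npz")))))
for n in("scene1","scene3"):
    c=dict(np.load(n+".npz")); X=cloud(c); R=np.hypot(X[...,0]-A[0],X[...,1]-A[1]); p=X[(X[...,2]>.073)&(X[...,2]<.083)&(R>.074)&(R<.09)]
    m=X[(R<.045)&(X[...,2]>.144)]; print(n,"knob",m.mean(0), least_squares(lambda q:np.hypot(*(p[:,:2]-q[:2]).T)-.081,A,loss="soft_l1",f_scale=.002).x,len(p))
E
```

```text
14:A=np.array([.4957,.0463]); GAP=np.radians(-97.7); Z=np.array([0,0,1.])
top0 (array([ 0.515 , -0.2892]), np.float64(-51.251041107792865), array([-0.0001,  0.0001,  0.0005, -0.0005]), 100, array([ 0.5152, -0.2894]))
scene1 (array([ 0.5156, -0.2905]), np.float64(-47.9352418873047), array([-0.,  0.,  0., -0.]), 87, array([ 0.5145, -0.2917]))
scene3 (array([ 0.5156, -0.2904]), np.float64(-47.79591378127172), array([ 0.    , -0.    ,  0.0002, -0.0002]), 88, array([ 0.5144, -0.2918]))
scene1 knob [0.4928 0.042  0.1501] [0.4958 0.0466] 179
scene3 knob [0.4932 0.0415 0.1501] [0.4959 0.0467] 217
```

```bash
python3 - <<'E'
from h import *
np.set_printoptions(precision=4,suppress=True)
from scipy.ndimage import gaussian_filter
c=dict(np.load("top0.npz")); g=c["image"].min(2).astype(float)
u0,v0=399,204
v,u=np.mgrid[190:218,384:414]; G=np.clip((g[190:218,384:414]-70)/175,0,1); G[(abs(u-399)+0*v>9)|(abs(v-204)>8)]=0
# render model: top-face rectangle at z=.05
def ren(q):
    ca,sa=np.cos(q[2]),np.sin(q[2]); C=np.array([[1,1],[1,-1],[-1,-1],[-1,1]])*[.009,.013]
    W=np.c_[C@np.array([[ca,sa],[-sa,ca]])+q[:2],np.full(4,.050)]
    px=proj(c,W); im=np.zeros((28*16,30*16),np.uint8)
    cv2.fillPoly(im,[np.round((px-[384,190]+.5)*16).astype(np.int32)],255); return cv2.resize(im,(30,28),interpolation=cv2.INTER_AREA)/255.
best=min(((((ren((x,y,a))-G)**2).sum(),x,y,np.degrees(a)) for x in np.arange(.509,.522,.001) for y in np.arange(-.296,-.283,.001) for a in np.radians(np.arange(-60,-25,2.5))))
print(best)
print(inverse_kinematics([.515,-.289,.022],down(np.radians(45))))
E
```

```text
(np.float64(1.8330426633398458), np.float64(0.516), np.float64(-0.29), np.float64(-40.0))
[-0.6283  0.5856  1.7139 -0.      0.8421 -1.4137]
```

```bash
python3 - <<'E'
from h import *
np.set_printoptions(precision=4,suppress=True)
q=down(np.radians(48)); B=np.array([.516,-.2898])
move_ptp(np.r_[B,.13],q); move_gripper(.05)
print(servo_line(np.r_[B,.0215],q,rate=.12,contact_N=8), current_position(),current_force())
f0=current_force(); move_gripper(0)
print("gap",current_finger_gap(),current_position(),current_force()-f0, np.degrees(np.arctan2(*Ro.from_quat(current_orientation()).as_matrix()[1::-1,0])))
c=capture("scene"); cv2.imwrite("pics/scene4.png",cv2.resize(c["image"][180:320,280:460],None,fx=4,fy=4)); 
print(current_clock())
E
```

```text
False [ 0.5165 -0.2902  0.0221] [0.7773 0.3357 0.399 ]
gap 0.026319480128772152 [ 0.5162 -0.29    0.0219] [-1.3852  0.2813  2.4715] 47.99835446277013
16.6833
```

View pics/scene4.png

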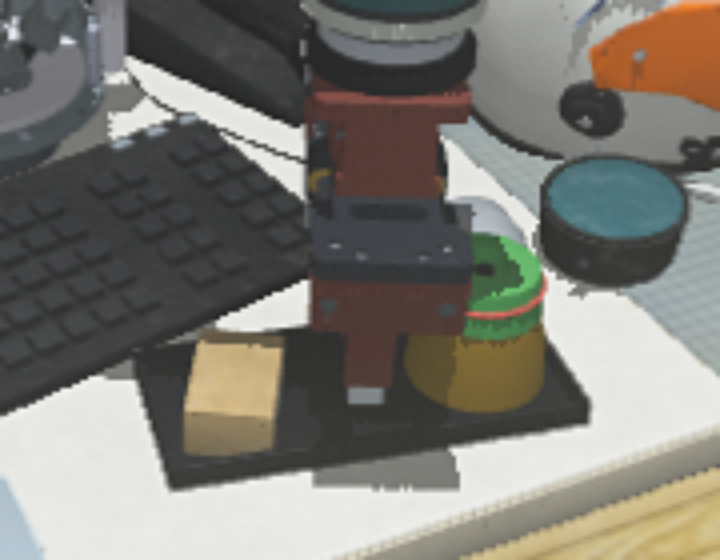

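The battery is held squarely (gap 26.3 mm), and its lower end shows at about (371,278), centred under the fingers. Next: lift and go to the pocket axis.

```bash
python3 - <<'E'
from h import *
np.set_printoptions(precision=4,suppress=True)
servo_line([.516,-.2898,.21],rate=.2)
P,n,q=pock(GAP,1)
move_ptp(P+.018*n+.05*n,q)
print(current_finger_gap(),current_position(),P+.068*n,current_force())
for nm in("top","scene"):
    c=capture(nm); np.savez(nm+"5.npz",**c); im=c["image"].copy()
    b=im[150:270,190:340] if nm=="top" else im[130:260,200:380]
    cv2.imwrite(f"pics/{nm}5.png",cv2.resize(b,None,fx=4.4,fy=4.4,interpolation=2))
print(current_clock())
E
```

```text
0.026260530630093565 [ 0.4848 -0.0388  0.1235] [ 0.4843 -0.0379  0.1237] [-0.4714  0.3057 -0.8921]
18.8917
```

View pics/scene5.png

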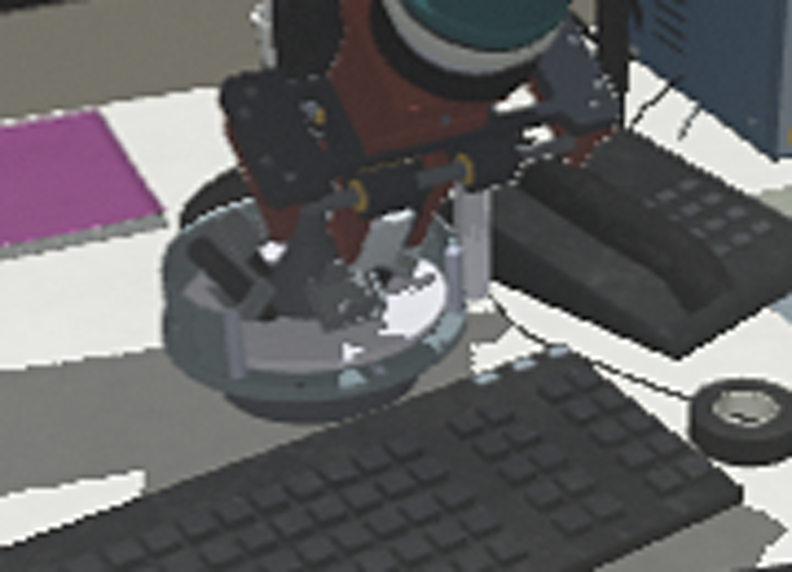

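View pics/top5.png

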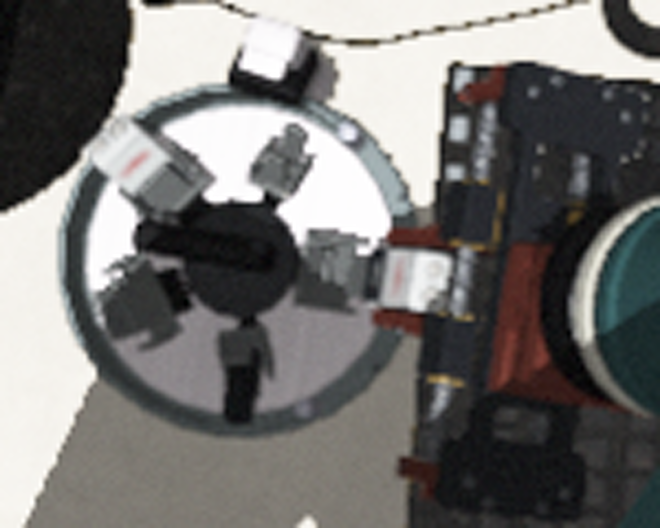

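Top view: the held battery (centre about (284,213) in the full picture) lies on the pocket's radial line, and the readback agrees to 1 mm. Now I insert, watching for contact.

```bash
python3 - <<'E'
from h import *
np.set_printoptions(precision=4,suppress=True)
P,n,q=pock(GAP,1); M=Ro.from_quat(q).as_matrix(); Rr=np.array([-np.cos(GAP)*np.cos(np.radians(35)),-np.sin(GAP)*np.cos(np.radians(35)),np.sin(np.radians(35))])
off=np.array([-.0005,.0007,0])
def rep(t):
    d=current_position()-P; f=current_force(); print(t,"s",(d@n).round(4),"in",(d@Rr).round(4),"tan",(d@M[:,0]).round(4),"F n,in,tan",f@n,f@Rr,f@M[:,0],"gap",round(current_finger_gap(),4),round(current_clock(),2))
rep("start")
for s in(.030,.017):
    h=servo_line(P+(.018+s-.0)*n+off,q,rate=.04,contact_N=7); rep((s,h))
    if h: break
else:
    h=servo_line(P+.018*n+off-.003*n,q,rate=.02,contact_N=8); rep(("final",h))
c=capture("top"); cv2.imwrite("pics/top6.png",cv2.resize(c["image"][150:270,190:340],None,fx=4.4,fy=4.4,interpolation=2))
E
```

```text
start s 0.0687 in -0.0006 tan 0.001 F n,in,tan -0.1763355075125426 -0.4272291442455427 -0.7147841448343647 gap 0.0262 18.89
(0.03, False) s 0.0475 in 0.0006 tan -0.0007 F n,in,tan -0.8827116901398598 -0.3986529656236573 -0.4264114636892254 gap 0.026 19.55
(0.017, False) s 0.0344 in 0.0006 tan -0.0008 F n,in,tan 0.10825925073269083 -0.1787270538637017 0.4412271933856276 gap 0.0264 20.02
('final', True) s 0.0171 in 0.0005 tan -0.0005 F n,in,tan 5.677250252035947 0.3018307542923122 -0.4157388729551534 gap 0.0262 20.85
```

View pics/top6.png

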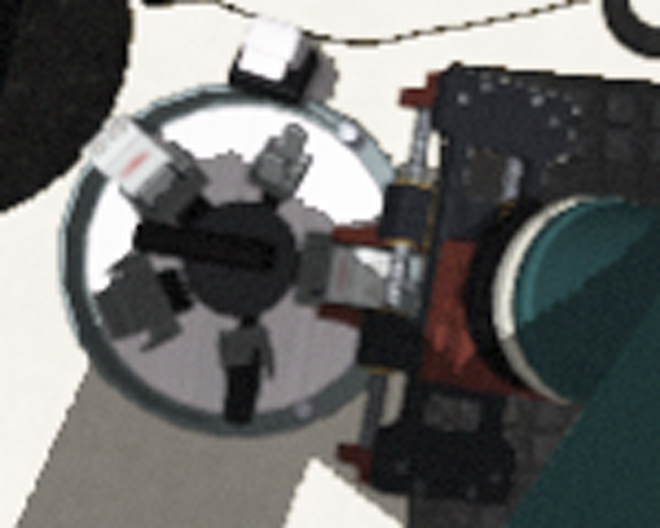

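The battery went in freely and touched bottom at s = 17.1 mm (18 expected). The top view shows it between the walls at about (268,213). I release it and back off along the axis.

```bash
python3 - <<'E'
from h import *
np.set_printoptions(precision=4,suppress=True)
P,n,q=pock(GAP,1)
move_gripper(.042); print(current_force(),current_finger_gap())
servo_line(current_position()+.08*n,q,rate=.1,contact_N=8) and print("hit",current_position())
move_ptp([.46,-.2,.30],down(np.radians(-7.7)))
for nm in("top","scene"):
    c=capture(nm); np.savez(nm+"7.npz",**c); im=c["image"].copy()
    b=im[150:270,190:340] if nm=="top" else im[130:260,200:380]
    cv2.imwrite(f"pics/{nm}7.png",cv2.resize(b,None,fx=4.4,fy=4.4,interpolation=2))
print(current_clock())
E
```

```text
[-0.1169  0.1469  0.4647] 0.04232242547701013
23.2667
```

View pics/scene7.png

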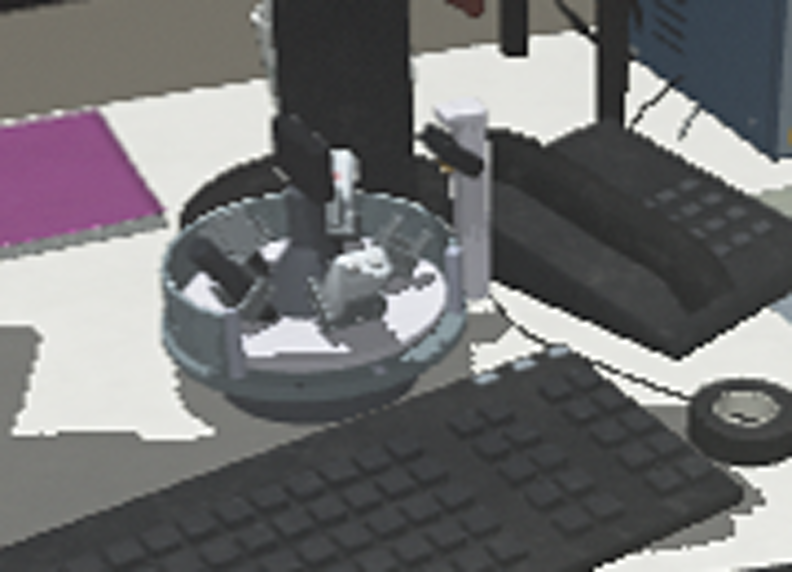

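View pics/top7.png

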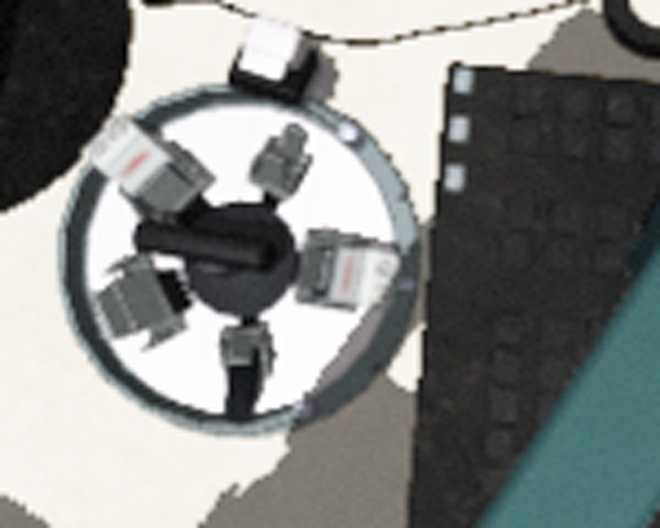

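The battery is down in the pocket with its terminals outward, at about (269,212) in the full top picture. It sticks out as far as the other block battery at (221,185). Now I turn the carousel to the test head.

```bash
python3 - <<'E'
from h import *
np.set_printoptions(precision=4,suppress=True)
q=down(np.radians(-7.7)); off=np.array([-.0005,.0005])
a=A+off
move_ptp(np.r_[a,.19],q); print(servo_line(np.r_[a,.121],q,rate=.12,contact_N=12))
move_gripper(0); print(current_position(),current_force(),current_finger_gap())
for b in np.linspace(-97.7,-17.7,6)[1:]:
    move_ptp(np.r_[a,.121],down(np.radians(b+90))); print(b,current_force(),current_torque()[2],current_position())
sleep(.3)
x=Ro.from_quat(current_orientation()).as_matrix()[:,0]; print("bar",np.degrees(np.arctan2(x[1],x[0]))-90)
move_gripper(.042); servo_line(np.r_[a,.20],rate=.2)
move_ptp([.46,-.2,.30],down(np.radians(40)))
for nm in("top","scene"):
    c=capture(nm); np.savez(nm+"8.npz",**c); im=c["image"].copy()
    b=im[150:270,190:340] if nm=="top" else im[130:260,200:380]
    cv2.imwrite(f"pics/{nm}8.png",cv2.resize(b,None,fx=4.4,fy=4.4,interpolation=2))
print(current_clock())
c=dict(np.load("top8.npz")); X=cloud(c); sub=X[150:260,195:290]
Ac=np.array([.4952,.0452])
p=sub[(sub[...,2]>.144)&(sub[...,2]<.16)]; kb=p[np.hypot(*(p[:,:2]-Ac).T)<.045]; mu=kb[:,:2].mean(0); w,v=np.linalg.eigh(np.cov((kb[:,:2]-mu).T)); print("knob",mu,np.degrees(np.arctan2(v[1,1],v[0,1])))
# gap by shroud ends: points on ring radius, height>0.07
R=np.hypot(X[...,0]-Ac[0],X[...,1]-Ac[1]); th=np.degrees(np.arctan2(X[...,1]-Ac[1],X[...,0]-Ac[0]))
k=(R>.076)&(R<.086)&(X[...,2]>.068)&(X[...,2]<.084); t=np.sort(th[k]%360); g=np.diff(t); i=g.argmax(); print("gap ends",t[i]-360,t[i+1]-360,"mid",(t[i]+t[i+1])/2-360)
E
```

```text
False
[0.4962 0.0467 0.1215] [ 2.7088 -0.6281  1.5902] 0.01386965926188996
-81.7 [ 5.0675 -0.5215  1.8993] 0.13846942027336817 [0.4965 0.0467 0.1214]
-65.7 [ 5.9363 -0.6985  1.0017] 0.10731024396715873 [0.4967 0.0468 0.1215]
-49.7 [ 6.2798 -0.0107  0.6584] 0.06130788232801958 [0.4969 0.0469 0.1215]
-33.7 [6.981  1.6182 0.7706] 0.10764640443505596 [0.497  0.0471 0.1215]
-17.7 [ 6.4638  2.9102 -0.4021] 0.10195503134692828 [0.4971 0.0473 0.1215]
bar -17.905906009563168
30.0917
knob [0.4949 0.0448] 162.12916911812084
gap ends -150.26203539886683 -43.841182935644156 mid -97.05160916725549
```

View pics/scene8.png

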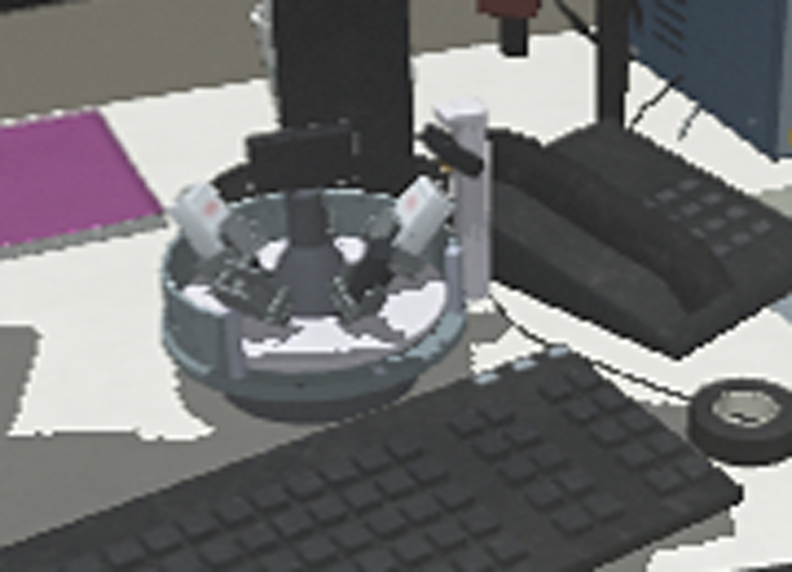

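View pics/top8.png

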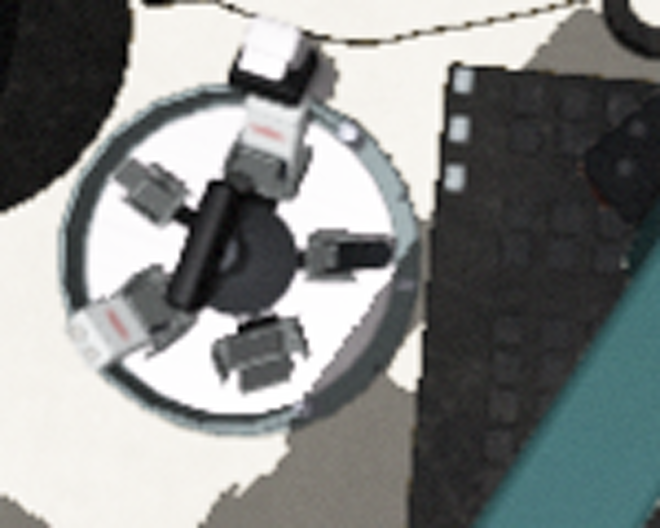

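The battery is under the head: its top is at about (252,177) in the full picture, lined up with the post at about (251,162). I'll check the tester's direction independently.

```bash
python3 - <<'E'
from h import *
np.set_printoptions(precision=4,suppress=True)
for nm,Ac in(("top8",np.array([.4951,.0452])),("scene8",np.array([.4958,.0467]))):
    c=dict(np.load(nm+".npz")); X=cloud(c); g=c["image"].min(2)
    R=np.hypot(X[...,0]-Ac[0],X[...,1]-Ac[1]); th=np.degrees(np.arctan2(X[...,1]-Ac[1],X[...,0]-Ac[0]))
    k=(R>.075)&(R<.115)&(X[...,2]>.146)&(X[...,2]<.158)&(g>150)&(abs(th+18)<15); m=X[k].mean(0); print(nm,"post",k.sum(),m,np.hypot(*(m[:2]-Ac)),np.degrees(np.arctan2(*(m[:2]-Ac)[::-1])), cv2.minAreaRect((X[k][:,:2]*1000).astype(np.float32)))
    # strip: bright in gap on plate
    k=(R>.070)&(R<.089)&(abs(X[...,2]-.042)<.012)&(abs(th+98)<9)
    for v,u in np.argwhere(k):
        pass
    G=c["image"].astype(int); b=k&(g>np.percentile(g[k],88)); print(" strip?",b.sum(),np.median(th[b]),np.median(R[b]))
    print([ (round(a),int(g[k&(abs(th-a)<1)&(R>.080)].mean())) for a in range(-106,-89,2) if (k&(abs(th-a)<1)&(R>.080)).any()])
E
python3 - <<'E'
import cv2
a=cv2.imread("pics/top8.png")
E
python3 -c "
import numpy as np,cv2
a=np.load('top0.npz')['image'][195:235,265:295];cv2.imwrite('pics/strip.png',cv2.resize(a,None,fx=14,fy=14,interpolation=0))"
```

```text
top8 post 138 [0.5836 0.0189 0.1519] 0.09235650755837822 -16.51879451644653 ((583.50048828125, 19.56642723083496), (21.254703521728516, 25.456907272338867), 78.26759338378906)
 strip? 10 -93.86396020587466 0.07195275502434742
[(-106, 67), (-104, 67), (-102, 67), (-100, 69), (-98, 82), (-96, 99), (-94, 79), (-92, 66), (-90, 66)]
scene8 post 46 [0.5827 0.0189 0.1511] 0.09121934194400692 -17.744203096096438 ((583.7792358398438, 19.67098617553711), (19.866880416870117, 26.254749298095703), 69.67652893066406)
 strip? 12 -98.58288976033899 0.07322983950250736
[(-106, 78), (-104, 78), (-102, 78), (-100, 78), (-98, 85), (-96, 88), (-94, 84), (-92, 78), (-90, 78)]
```

View pics/strip.png

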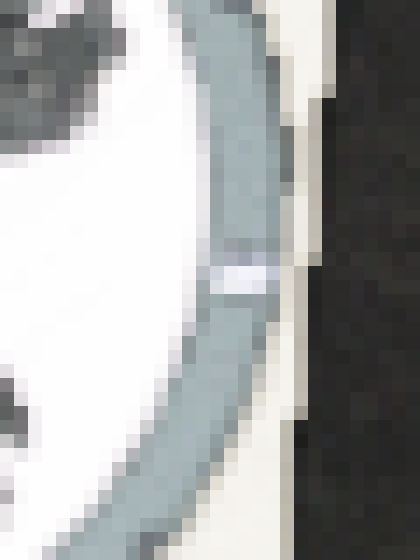

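```bash
python3 - <<'E'
from h import *
from scipy.ndimage import median_filter
def back(c,uv,z):
    n=np.r_[cv2.undistortPoints(np.array([[uv]],float),c["intrinsics"],np.array([float(c["k1"]),0,0,0])).ravel(),1]
    o=-c["R"].T@c["t"]; d=c["R"].T@n; return o+d*(z-o[2])/d[2]
for nm,Ac in(("top0",[.4951,.0452]),("top3",[.4951,.0452]),("scene1",[.4958,.0467]),("scene3",[.4958,.0467]),("scene8",[.4958,.0467])):
    c=dict(np.load(nm+".npz")); g=c["image"].mean(2)
    th=np.radians(np.linspace(-112,-82,121)); pr=np.zeros(121)
    for r in np.arange(.0835,.0872,.0006):
        W=np.c_[Ac[0]+r*np.cos(th),Ac[1]+r*np.sin(th),np.full(121,.042)]; px=proj(c,W).astype(np.float32)
        pr+=cv2.remap(g.astype(np.float32),px[:,0],px[:,1],cv2.INTER_LINEAR).ravel()
    pr/=7; e=np.clip(pr-np.median(pr)-5,0,None); t=np.degrees(th); i=pr.argmax(); w=e*(abs(t-t[i])<5); print(nm,t[i],(w*t).sum()/w.sum(),pr.max(),np.median(pr))
E
```

```text
top0 -95.75 -95.98648587490626 210.3973127092634 175.65453229631697
top3 -95.75 -95.85502726383446 93.74702453613281 80.03938511439732
scene1 -82.0 -82.43627118181472 110.74916730608258 83.92708369663784
scene3 -95.75 -95.83558556390717 98.51413290841239 83.65183367047992
scene8 -95.75 -95.87654829109323 98.96131025041852 83.58788953508649
```

The strip shows at −95.9° in both cameras, so the tester's direction is about 1.7° further than I assumed. I'll correct the final angle.

```bash
python3 - <<'E'
from h import *
np.set_printoptions(precision=4,suppress=True)
a=np.array([.4962,.0468]); q=down(np.radians(72.1))
move_ptp(np.r_[a,.19],q); print(servo_line(np.r_[a,.121],q,rate=.12,contact_N=12))
move_gripper(0); print(current_position(),current_force())
move_ptp(np.r_[a,.121],down(np.radians(73.9))); sleep(.3)
x=Ro.from_quat(current_orientation()).as_matrix()[:,0]; print("bar",np.degrees(np.arctan2(x[1],x[0]))-90)
move_gripper(.042); servo_line(np.r_[a,.20],rate=.2)
move_ptp([.40,-.25,.30],down(np.radians(40)))
for nm in("top","scene"):
    c=capture(nm); np.savez(nm+"9.npz",**c); im=c["image"].copy()
    cv2.imwrite(f"pics/{nm}9.png",im)
c=dict(np.load("top9.npz")); X=cloud(c); sub=X[150:260,195:290]
Ac=np.array([.4952,.0452])
p=sub[(sub[...,2]>.144)&(sub[...,2]<.16)]; kb=p[np.hypot(*(p[:,:2]-Ac).T)<.045]; mu=kb[:,:2].mean(0); w,v=np.linalg.eigh(np.cov((kb[:,:2]-mu).T)); print("knob",mu,np.degrees(np.arctan2(v[1,1],v[0,1]))-180)
print(current_clock())
E
```

```text
False
[0.4967 0.0474 0.1214] [0.7555 4.3993 2.8186]
bar -16.130308150533182
knob [0.495  0.0448] -16.614317687337888
35.4917
```

View pics/scene9.png

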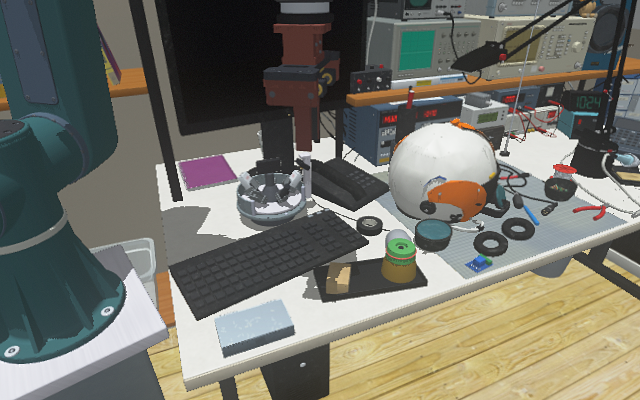

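View pics/top9.png

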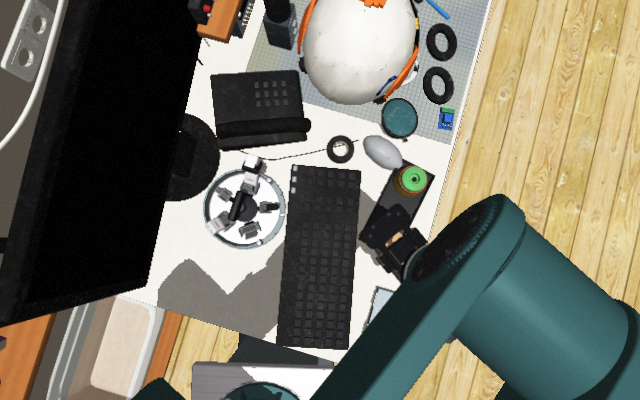

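Both views show the battery under the head (top view about (250,178)). The jar (412,179) and tape (340,149) are unmoved in the top view, and the carton stands in place at (339,277) in the scene view. The robot is clear of everything, so I hand in.

```bash
python3 - <<'E'
from bench import *
close_job(); 
E
```

```text
the job is handed in; nothing more can be done
```

I did the job in the order asked and handed it in at about 35.5 s, with the arm clear of everything.

- **Loading turn:** I turned the carousel by its knob until the empty rectangular pocket was in the loading gap. The steel strip later showed this was about 1.7° short of the gap's exact middle.
- **Battery:** I took it from the tray and slid it into the pocket. It touched bottom within 1 mm of the expected depth, and I let go. Pictures show it seated, terminals outward, sticking out as far as the other block battery.
- **Test turn:** I turned the carousel 80° and then corrected it by a further 1.8°, using the strip's direction. The gripper then read the bar at −16.1°, and the camera measured −16.6°.
- **Disagreeing checks:** the measurements do not agree exactly on where the test head is. The strip puts it at −15.9°, the shroud ends at −17.05°, and the post at −16.5° and −17.7° in the two cameras. The final angle is therefore uncertain by about 1°.
- **Everything else:** the jar, carton and tape look unmoved in the last pictures. The highest tool force I read was about 8 N, though I did not log it continuously.

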